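# Start up the honing bench

## Task

Get the carver's honing machine going, pressing the controls with your fingertips. First switch on the grey dust extractor with its orange rocker, then set the blue direction rocker of the green honing machine, in both cases pressing down the raised half with the white bar until the rocker is fully over, and only then press the machine's green start button fully home. Pick nothing up, and leave the gouges and the other things lying about where they are.

Things in the scene. Friction and masses are not known exactly. Their poses are not given: they have to be found in the camera images.
- extractor: Bench dust extractor, fixed: grey box 260 (x) x 300 (y) x 200 mm high; origin: centre of underside; paper filter on its -x side. Stands left or right of the honing machine, turned up to 0.2 rad. The orange rocker is on its flat top at (-55, -60) mm; a black carrying handle (along y at x = +80 mm) rises to 239 mm.
- fan_switch (a joint): Orange rocker on top of the extractor, 52 x 28 mm with a V-shaped face. It stays where it is left; tipping takes about 3.5 N at the point. Hinged about the extractor's y axis. 0 rad = off (far, +x half raised); 0.4 rad = fully over, on (far half pressed level).
- fan_switch_mark (a point): Point on the face of the orange rocker's white-barred far half, 17 mm from the pivot line (7 mm from that half's end): the place to press. As it starts it is 215 mm above the bench; fully over, it is about 208 mm. It moves with the rocker.
- honer: Honing machine, fixed, green, 280 (x) x 300 (y) mm, turned up to 0.2 rad; origin: centre of underside. Front deck (own x -140 to -60 mm) is 95 mm high; controls on it at x = -100 mm: blue rocker y = +75, red button y = -35, green button y = -95 mm. Behind, the housing is 125 mm high with a leather disc, 190 mm across at (+45, 0), top 153 mm (nut 164), and a support bar at x = +120, 184 mm high.
- direction (a joint): Blue direction rocker on the front deck, 52 x 28 mm with a V-shaped face. It stays where it is left; tipping takes about 3.5 N at the point. Hinged about the machine's x axis. 0 rad = the left (+y) half raised; 0.4 rad = fully over, that half pressed level: the disc turns away from the edge.
- direction_mark (a point): Point on the face of the blue rocker's white-barred left (+y) half, 17 mm from the pivot line: the place to press. As it starts it is 110 mm above the bench; fully over, about 103 mm. It moves with the rocker.
- start (a joint): Green start button, 31 mm across, pressed straight down: 0 m = out, standing 11 mm proud of the deck; 0.007 m = fully home, 4 mm proud. Takes about 4 N and stays in. Coupled to the red button: when one goes in the other comes out by as much.
- start_top (a point): Centre of the green button's flat top, 106 mm above the bench when out. It moves with the button.
- stop (a joint): Red stop button, 31 mm across, same deck, 60 mm from the green one: 0 m = in (as at the start), 0.007 m = out (machine started). Not to be pressed in this job.
- stop_top (a point): Centre of the red button's flat top, 99 mm above the bench when in.
- gouge_a: Carving gouge lying loose on the bench right of the machines, pale handle, 232 mm long, 25 mm high, handle 130 mm (origin: under the middle of the handle; blade to its own +x). Leave it.
- gouge_b: Carving gouge with a red-brown handle, in front of the machines, same size and origin. Leave it.
- gouge_c: Carving gouge, pale handle, wide blade, in front of the machines to the right, same size and origin. Leave it.
- strop: Flat leather-faced strop paddle, about 295 x 55 x 15 mm, loose on the bench to the left; origin under the middle of its underside, handle to its own -x. Leave it.
- brush: Flat dusting brush with wooden handle and steel ferrule, 200 x 42 x 20 mm, lying loose on the bench left of the machines; origin under its middle, handle to its own -x. Leave it.
- slipstone: Pale slip stone, 50 x 22 x 12 mm, loose on the upper step of the honing machine near the blue rocker, about (-30, +120) mm from the machine's origin, 125 mm up. Leave it.
- tin: Round tin of honing paste with a brown lid, 67 mm across, 34 mm high, loose on top of the extractor at about (0, +90) mm, 200 mm up; origin at the centre of its underside. Leave it.

How it is judged:
By the outcome, as a careful person would: the job done as asked, in the order asked, and still so for the second after the job is handed in, with the robot touching nothing.
It also fails if it takes over 67 s, if anything falls off the work surface, if the arm or the gripper's body presses on something with over 40 N, if the wrist force passes 120 N, or if a joint passes its speed limit or range.

## Robot

A 6-joint arm with a two-finger parallel gripper is mounted at the origin on the work surface. World frame = base frame: x ahead of the robot, y to its left, z up, the work surface at z = 0. Lengths are in m, angles in degrees, forces in N, time in s.
With the tool pointing down it reaches from about 0.375 to 0.975 m from the base axis. Payload 3.8 kg.
Tool frame: the origin (TCP) lies at the very end of the fingers, on their centre line; the grasp point (between the pads) lies 19 mm behind it; z points along the fingers, y is the line along which they close (so a half turn about z gives the same grasp; the last joint's range is limited). The gripper opens to 88 mm and grips with 3 to 60 N. Pads are 18 mm wide; open, the fingers measure 123 mm over their backs; the gripper's body (75 mm by 187 mm) begins 45 mm behind the grasp point.
Start: joints at [-72.703, 15.12, 91.902, -0, 72.978, -2.114], TCP at [0.224, -0.637, 0.21] pointing down, gripper open.
Joint ranges: [-150.88, 150.88], [-54.13, 125.18], [17.81, 147.31], [-75.09, 255.09], [0, 152.58], [-146.25, 146.25]. Speed limits (degrees/s): [147.25, 147.25, 180, 180, 180, 180].

## Interface

Orientations are given as [roll, pitch, yaw] about the fixed x, y, z axes, in that order (R = Rz(yaw) Ry(pitch) Rx(roll)).
In Python, from rig import * gives the robot as it stands. Calls block until the motion is done:
- movep(position, orientation): joint-space move of the TCP to a pose.
- line_to(position, attitude=None, max_speed=0.15, threshold=None): straight line of the TCP; attitude=None keeps the orientation; max_speed is the mean speed in m/s. With threshold (N) it stops when the force on the tool has changed by that much, and returns True; else False.
- goto_joints(angles): joint-space move.
- ungrasp() and clamp(force=None): open the fingers fully, or close them until they stop; force is the grip in N (None keeps the last).
- wait(seconds).
- ik(position, orientation): joint angles nearest the present ones, or None.
- read_camera(name): name is "scene" or "top"; returns (picture, depth): 400x640x3 uint8, red, green, blue; 400x640 float32, m along the optical axis (not along the pixel's ray), 0 where there is no reading.
- camera_info(name): a dict with "camera_matrix" (3x3 intrinsics, pixels), "k1" (the pictures are not rectified: a ray, as slopes to the right and down, at radius r is drawn at 1 + k1 r^2 times it, then the intrinsics apply), "extrinsics" (4x4, takes a point from camera to world coordinates). Camera axes: x right, y up, looking along -z (the intrinsics and any distortion apply to the point x, -y, -z); pixel columns grow to the right and rows downward; lengths in m; the calibration is good to about 2 mm. A picture is of the moment at which its call begins. camera_info takes no time and is no camera call.
A pose or a line that the arm cannot do raises IKError and nothing moves.
- job_done(): hands the job in; it is judged then, once.
Trained networks look in the newest picture that a camera, given by its name, has taken for a name from the list of things; names that differ only in an ending like _2 or _b are one class to them, and where a whole thing is asked for, a point or a joint stands for the part that bears it (a point fixed in the world has none). Each returns a list of dicts, best first, with "confidence" (0 to 1); they miss things now and then, are a little off and sometimes report something else, mostly with a low value. They report only what shows in the picture. A call takes as long as a camera call.
- recognise(camera, thing): "bbox" ([left, top, width, height] in pixels, round what is visible of it).
- tip_of(camera, thing): "uv" ([column, row] in pixels: a listed point, or the origin of a listed thing).
Readings, each from a call of its own:
- get_t(): time.
- get_joints(): joint angles.
- get_qd(): joint speeds.
- get_effort(): joint torques, N m.
- get_eef_pos(): TCP position.
- get_orientation(): TCP orientation.
- get_force(): force on the tool from outside, world axes, zero at the start.
- get_ft_torque(): the same for the moment, N m.
- get_opening(): finger opening in m.
- get_finger_force(): force on a finger pad.
Only numpy, scipy, OpenCV 4.12 (cv2) and the standard library are available. Lean on these libraries where they do the work, as an engineer would, in place of code of your own. Each camera call takes 0.05 s, during which the arm holds its last target. There are 200 camera calls.

## Working session

There is one attempt and no reset: what is moved stays moved. The work goes in short steps, each a Python script; the robot and the scene stay as the last script left them, time stands still between calls to the robot, and variables do not carry over. Pictures are saved under pics/ and viewed, at most 10 in all, crops included, and the job is handed in when it is done.

```bash
mkdir -p pics; cat > h.py <<'E'
from rig import *
import numpy as np, cv2
def ray(cam,uv):
    i=camera_info(cam);K=np.array(i["camera_matrix"]);k=i["k1"];T=np.array(i["extrinsics"])
    d=cv2.undistortPoints(np.array([[uv]],float),K,np.array([k,0,0,0.]))[0,0]
    return T[:3,3],T[:3,:3]@np.array([d[0],-d[1],-1.])
def at_z(cam,uv,z):
    o,d=ray(cam,uv);return o+d*(z-o[2])/d[2]
def at_d(cam,uv,dep):
    o,d=ray(cam,uv);u,v=int(round(uv[0])),int(round(uv[1]))
    p=dep[max(0,v-1):v+2,max(0,u-1):u+2];p=p[p>0]
    return o+d*np.median(p) if p.size else None
def save(n,im): cv2.imwrite(f"pics/{n}.png",im[:,:,::-1])
E
python3 - <<'E'
from h import *
np.set_printoptions(precision=4,suppress=True)
Z=dict(fan_switch_mark=.215,direction_mark=.110,start_top=.106,stop_top=.099,honer=0,extractor=0,tin=.2,slipstone=.125)
for c in("top","scene"):
    im,d=read_camera(c);save(c,im)
    for n,z in Z.items():
        for r in tip_of(c,n)[:2]:
            print(c,n,round(r["confidence"],2),np.round(r["uv"],1),at_z(c,r["uv"],z),at_d(c,r["uv"],d))
print(get_t())
E
```

```text
top fan_switch_mark 0.46 [258.2 160.7] [0.6176 0.2037 0.215 ] [0.6182 0.2042 0.212 ]
top direction_mark 0.57 [362.1 186.8] [ 0.5485 -0.1667  0.11  ] [ 0.5492 -0.1673  0.1044]
top start_top 0.58 [215.5 244.3] [0.3238 0.3654 0.106 ] [0.3209 0.3884 0.0134]
top start_top 0.37 [408.8 183.4] [ 0.5661 -0.3401  0.106 ] [ 0.5665 -0.3408  0.1031]
top stop_top 0.48 [395.5 189.8] [ 0.5418 -0.2922  0.099 ] [ 0.5419 -0.2923  0.0983]
top honer 0.7 [186.  176.2] [0.5866 0.5226 0.    ] [0.584  0.5162 0.0194]
top honer 0.66 [378.6 166.2] [ 0.6456 -0.2426  0.    ] [ 0.6197 -0.2206  0.152 ]
top tin 0.56 [410.7 185.7] [ 0.5461 -0.3262  0.2   ] [ 0.5578 -0.3474  0.1054]
top tin 0.54 [217.5 145.6] [0.6706 0.3513 0.2   ] [0.6635 0.3429 0.2332]
scene fan_switch_mark 0.61 [409.6 185.3] [0.614 0.195 0.215] [0.6124 0.197  0.2117]
scene fan_switch_mark 0.34 [219.5 283.5] [ 0.6143 -0.3531  0.215 ] [ 0.561  -0.356   0.1058]
scene direction_mark 0.68 [281.  239.5] [ 0.5294 -0.1602  0.11  ] [ 0.5296 -0.1602  0.1103]
scene direction_mark 0.34 [172.6 323.6] [ 0.6019 -0.4957  0.11  ] [ 0.5634 -0.5107  0.0238]
scene start_top 0.4 [222.9 283.2] [ 0.5648 -0.348   0.106 ] [ 0.5637 -0.3481  0.1038]
scene stop_top 0.5 [240.3 270.7] [ 0.5522 -0.2944  0.099 ] [ 0.5524 -0.2944  0.0996]
scene honer 0.75 [276.1 304.1] [ 0.6457 -0.246   0.    ] [ 0.7    -0.2583  0.1514]
scene extractor 0.36 [282.8 240.6] [ 0.4781 -0.1373  0.    ] [ 0.5361 -0.1579  0.1122]
scene tin 0.69 [466.4 182.3] [0.6794 0.3483 0.2   ] [0.6919 0.3237 0.231 ]
scene slipstone 0.71 [305.8 253. ] [ 0.6066 -0.125   0.125 ] [ 0.612  -0.1277  0.137 ]
0.9
```

View pics/top.png

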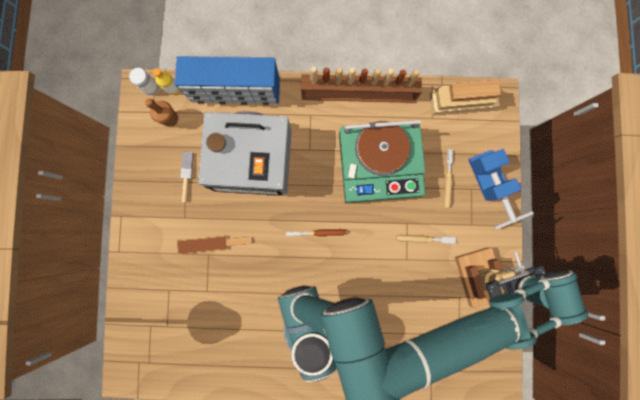

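View pics/scene.png

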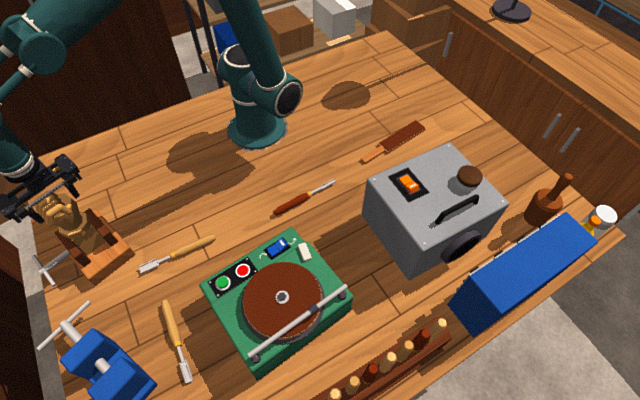

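The top view shows the extractor on the left (orange rocker near 259,165) and the honer on the right (blue rocker 366,189, red 395,187, green 410,186). The scene view agrees: orange at 409,184, blue at 278,247, red 243,270, green 222,283. Next I'll refine these from colour blobs.

```bash
python3 - <<'E'
from h import *
np.set_printoptions(precision=4,suppress=True)
boxes={"top":dict(orange=(245,145,275,185),red=(385,175,402,198),green=(402,176,420,197),blue=(352,180,380,198)),
"scene":dict(orange=(388,165,432,202),red=(233,260,253,280),green=(212,272,233,293),blue=(262,232,295,262))}
H=dict(orange=((4,16),.207),red=((172,8),.099),green=((50,75),.106),blue=((100,125),.102))
out=[]
for c in("top","scene"):
    im,d=read_camera(c);hsv=cv2.cvtColor(im,cv2.COLOR_RGB2HSV)
    for n,(a,b,e,f) in boxes[c].items():
        h=hsv[b:f,a:e].astype(int);lo,hi=H[n][0]
        m=((h[...,0]>=lo)&(h[...,0]<=hi)) if lo<hi else ((h[...,0]>=lo)|(h[...,0]<=hi))
        m&=(h[...,1]>150)&(h[...,2]>(130 if n=="green" else 90))
        nn,L,S,C=cv2.connectedComponentsWithStats(m.astype(np.uint8))
        k=1+np.argmax(S[1:,4]);uv=C[k]+[a,b]
        print(c,n,S[k],uv,at_z(c,uv,H[n][1]),at_d(c,uv,d))
    crops=[im[b-6:f+6,a-6:e+6] for a,b,e,f in([(240,140,280,190),(345,172,425,205)] if c=="top" else [(385,160,435,205),(205,225,310,300)])]
    out+=[cv2.resize(x,(400,300) if 0 else None,fx=4 if x.shape[1]>60 else 5,fy=4 if x.shape[1]>60 else 5,interpolation=cv2.INTER_CUBIC) for x in crops]
W=sum(0 for o in out)
cv=np.zeros((600,800,3),np.uint8);pos=[(0,0),(270,0),(0,310),(315,200)]
for o,(x,y) in zip(out,pos):
    o=o[:600-y,:800-x];cv[y:y+o.shape[0],x:x+o.shape[1]]=o
save("crops",cv)
E
```

```text
top orange [11 17  8 12 22] [260.8636 168.4091] [0.5922 0.1946 0.207 ] [0.5923 0.1947 0.2064]
top red [ 7  9  6  6 27] [394.2222 186.7037] [ 0.5533 -0.2873  0.099 ] [ 0.5533 -0.2874  0.0988]Traceback (most recent call last):
  File "<stdin>", line 14, in <module>
    return _wrapfunc(a, 'argmax', axis=axis, out=out, **kwds)
    return bound(*args, **kwds)
ValueError: attempt to get argmax of an empty sequence
```

```bash
python3 - <<'E'
from h import *
np.set_printoptions(precision=4,suppress=True)
out=[]
for c in("top","scene"):
    im,d=read_camera(c);hsv=cv2.cvtColor(im,cv2.COLOR_RGB2HSV)
    if c=="top": print(hsv[186,404:418].tolist(), hsv[160:172,259].tolist())
    np.savez(c,im=im,d=d)
    crops=[im[b:f,a:e] for a,b,e,f in([(240,140,280,190),(340,170,430,206)] if c=="top" else [(380,155,440,210),(205,225,315,300)])]
    out+=[cv2.resize(x,None,fx=k,fy=k,interpolation=cv2.INTER_CUBIC) for x,k in zip(crops,(6,6) if c=="top" else (5,4.5))]
cv=np.zeros((600,800,3),np.uint8);pos=[(0,0),(250,0),(0,310),(305,240)]
for o,(x,y) in zip(out,pos):
    o=o[:600-y,:800-x];cv[y:y+o.shape[0],x:x+o.shape[1]]=o
save("crops",cv)
E
```

```text
[[20, 7, 114], [43, 13, 175], [53, 23, 203], [64, 76, 198], [68, 135, 198], [68, 144, 199], [67, 144, 198], [68, 147, 198], [68, 146, 198], [68, 139, 197], [66, 99, 190], [65, 55, 157], [66, 27, 94], [75, 17, 61]] [[16, 54, 253], [16, 55, 253], [15, 117, 254], [17, 180, 253], [17, 189, 251], [17, 185, 247], [18, 180, 249], [17, 184, 252], [17, 182, 253], [17, 186, 252], [17, 182, 254], [17, 183, 253]]
```

View pics/crops.png

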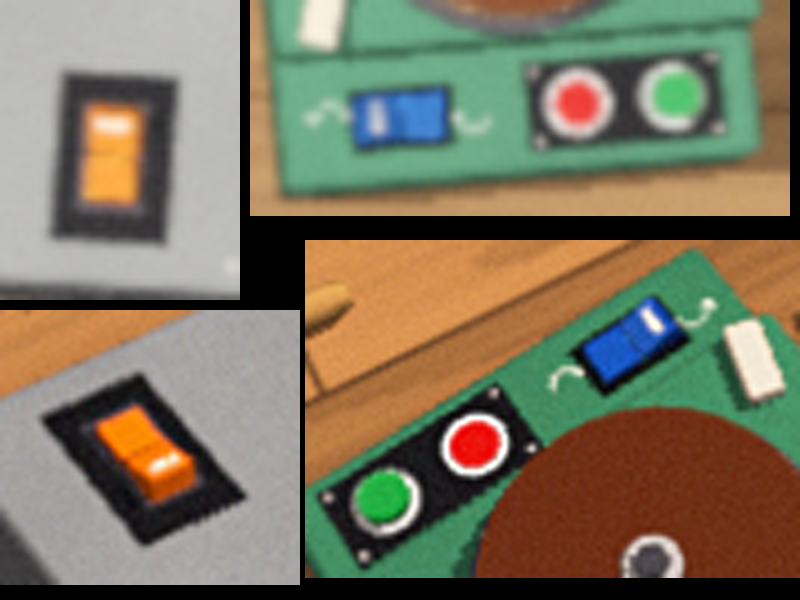

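The crops show the white bars and buttons clearly. Top: fan bar (258.6,160.6), blue bar (360.6,189.1), green (409.8,185.6), red (394.1,186.8). Scene: fan bar (412.6,185.0), blue bar (281.9,242.4), green (221.9,281.3), red (242.4,270.2).

```bash
python3 - <<'E'
from h import *
np.set_printoptions(precision=4,suppress=True)
P=dict(fan=(.215,(258.6,160.6),(412.6,185.)),fanpiv=(.205,(258.2,165.6),(408,182.)),blue=(.110,(360.6,189.1),(281.9,242.4)),green=(.106,(409.8,185.6),(221.9,281.3)),red=(.099,(394.1,186.8),(242.4,270.2)))
for n,(z,a,b) in P.items():
    print(n,at_z("top",a,z),at_z("scene",b,z))
for p in [(.63,.2,.3),(.55,-.17,.2),(.56,-.34,.2)]:
    for y in(0,90): print(p,y,ik(p,[180,0,y]))
print(get_orientation(), get_opening(), get_force())
E
```

```text
fan [0.618  0.2023 0.215 ] [0.6174 0.2026 0.215 ]
fanpiv [0.6022 0.2046 0.205 ] [0.598  0.2044 0.205 ]
blue [ 0.5399 -0.1613  0.11  ] [ 0.5387 -0.1622  0.11  ]
green [ 0.558  -0.3439  0.106 ] [ 0.5587 -0.3482  0.106 ]
red [ 0.5529 -0.2869  0.099 ] [ 0.5537 -0.289   0.099 ]
(0.63, 0.2, 0.3) 0 [ 15.4537  11.3365  87.0982  -0.      81.5653 105.4537]
(0.63, 0.2, 0.3) 90 [15.4537 11.3365 87.0982 -0.     81.5653 15.4537]
(0.55, -0.17, 0.2) 0 [-19.6549   4.7853 104.9642  -0.      70.2505  70.3451]
(0.55, -0.17, 0.2) 90 [-19.6549   4.7853 104.9642   0.      70.2505 -19.6549]
(0.56, -0.34, 0.2) 0 [-33.4419  13.3298  95.1325  -0.      71.5377  56.5581]
(0.56, -0.34, 0.2) 90 [-33.4419  13.3298  95.1325   0.      71.5377 -33.4419]
[-179.9981    0.0005   19.4115] 0.08822749542277399 [ 0.1031 -0.0243  0.2757]
```

```bash
cat >> h.py <<'E'
def press(xy,z_top,z_end,yaw,zhi):
    o=[180,0,yaw]
    movep([*xy,zhi],o)
    print("at",np.round(get_eef_pos(),4),"F",np.round(get_force(),1))
    line_to([*xy,z_top+.012],max_speed=.1)
    hit=line_to([*xy,z_end-.004],max_speed=.012,threshold=14)
    print("hit",hit,"z",np.round(get_eef_pos(),4),"F",np.round(get_force(),1),"t",get_t())
    wait(.3);print("F",np.round(get_force(),1))
    line_to([*xy,zhi],max_speed=.1)
E
python3 - <<'E'
from h import *
p=np.array(get_eef_pos());line_to([p[0],p[1],.36]);clamp(10)
print(get_opening(),get_t())
press((.6177,.2025),.215,.208,176,.33)
im,d=read_camera("scene");save("s2",cv2.resize(im[130:250,340:500],None,fx=4,fy=4,interpolation=cv2.INTER_CUBIC))
print(get_t())
E
```

```text
0.00027908600275694995 3.5
at [0.618  0.2017 0.33  ] F [-0.3 -1.1  0.8]
hit False z [0.6177 0.2025 0.2041] F [ 0.2 -0.2  0.1] t 9.9917
F [ 0.7 -0.2  0.7]
11.75
```

View pics/s2.png

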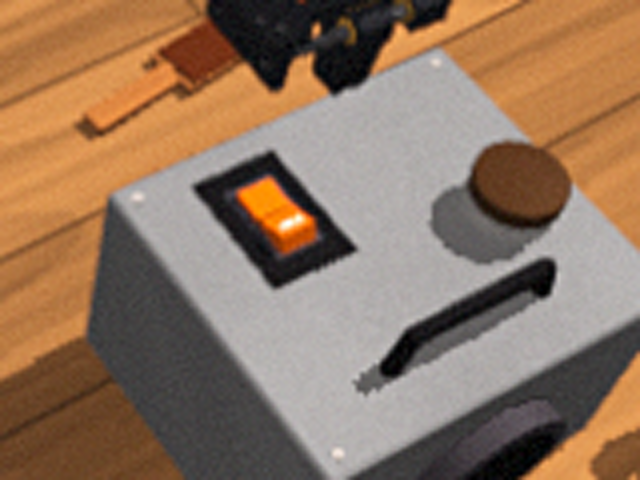

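The crop shows the rocker's far half still raised (bar at crop 292,222), with the fingers above and left of it, so that press missed. I'll go down beside the mark and look.

```bash
cat >> h.py <<'E'
def proj(cam,p):
    i=camera_info(cam);T=np.linalg.inv(np.array(i["extrinsics"]));q=T[:3,:3]@np.array(p)+T[:3,3];q=q*[1,-1,-1]
    return cv2.projectPoints(q.reshape(1,3),np.zeros(3),np.zeros(3),np.array(i["camera_matrix"]),np.array([i["k1"],0,0,0.]))[0].ravel()
E
python3 - <<'E'
from h import *
line_to([.6177,.2025,.225],max_speed=.1)
p=get_eef_pos();print(p,get_orientation(),get_opening(),get_finger_force())
uv=[proj(c,p) for c in("scene","top")];print(uv)
ims=[]
for c,q in zip(("scene","top"),uv):
    im,d=read_camera(c);u,v=int(q[0]),int(q[1])
    ims.append(cv2.resize(im[v-40:v+40,u-40:u+40],(400,400),interpolation=cv2.INTER_CUBIC))
save("s3",np.hstack(ims))
E
```

```text
[0.61831813 0.2026723  0.22607693] [1.79965343e+02 9.42758567e-02 1.75999123e+02] 0.0005836757649890853 0.0
[array([413.641816  , 182.78053387]), array([258.04440115, 159.92981635])]
```

View pics/s3.png

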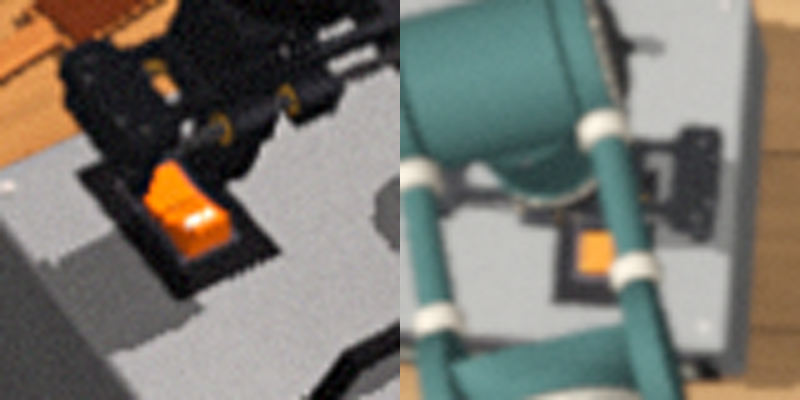

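The left panel should have the fingertip at the panel centre (203,204), but only the white bar shows there. The finger ends sit higher up, and the top view is blocked by the wrist. I'll compare the projections and depth.

```bash
python3 - <<'E'
from h import *
np.set_printoptions(precision=4,suppress=True)
line_to([.6177,.2025,.33],max_speed=.15)
p=np.array(get_eef_pos());print(p)
for dz in(0,.02,.04,.064):print(dz,[proj("scene",p+[0,y,dz]) for y in(-.04,0,.04)])
im,d=read_camera("scene");u,v=map(int,proj("scene",p))
# 3d points of the hand near the TCP
i=camera_info("scene");K=np.array(i["camera_matrix"]);T=np.array(i["extrinsics"])
U,V=np.meshgrid(np.arange(u-50,u+50),np.arange(max(0,v-70),v+40));D=d[V,U].ravel()
n=cv2.undistortPoints(np.stack([U.ravel(),V.ravel()],1).astype(float)[:,None],K,np.array([i["k1"],0,0,0.]))[:,0]
X=(np.c_[n[:,0],-n[:,1],-np.ones(len(n))]*D[:,None])@T[:3,:3].T+T[:3,3]
m=(D>0)&(X[:,2]>.26)&(abs(X[:,:2]-p[:2]).max(1)<.12)
X=X[m]-p;
for a in np.arange(-.02,.1,.01):
    q=X[(X[:,2]>=a)&(X[:,2]<a+.01)]
    if len(q):print(round(a,3),len(q),"x",np.percentile(q[:,0],[2,50,98]),"y",np.percentile(q[:,1],[2,25,50,75,98]))
save("s4",cv2.resize(im[max(0,v-70):v+50,u-60:u+60],None,fx=5,fy=5,interpolation=cv2.INTER_CUBIC)); print(u,v)
E
```

```text
[0.6172 0.2023 0.3289]
0 [array([408.7349, 163.8494]), array([421.5014, 157.5104]), array([433.9057, 151.3493])]
0.02 [array([410.2996, 158.5007]), array([423.259 , 152.1291]), array([435.8431, 145.9408])]
0.04 [array([411.9174, 152.9635]), array([425.075 , 146.5615]), array([437.8435, 140.3485])]
0.064 [array([413.9325, 146.0563]), array([427.3353, 139.6214]), array([440.3314, 133.3825])]
0.02 3 x [0.008  0.0086 0.0091] y [-0.0035 -0.001   0.0017  0.0037  0.0056]
0.03 35 x [-0.0088  0.0085  0.0117] y [-0.0149 -0.0134 -0.0048  0.003   0.0121]
0.04 45 x [-0.0091  0.0082  0.0118] y [-0.0168 -0.0152 -0.0124  0.0022  0.0127]
0.05 41 x [-0.0056  0.0087  0.0132] y [-0.018  -0.0156 -0.0117  0.0055  0.0128]
0.06 20 x [-0.0056  0.0085  0.0112] y [-0.0188 -0.0177 -0.0161 -0.0114  0.0051]
0.07 6 x [0.0066 0.0085 0.0095] y [-0.0187 -0.0186 -0.0184 -0.018  -0.014 ]
0.08 2 x [-0.0028 -0.0013  0.0001] y [-0.0294 -0.0292 -0.0291 -0.0289 -0.0287]
0.09 111 x [-0.0361  0.0112  0.0387] y [-0.0875 -0.0852 -0.0296  0.022   0.0802]
421 157
```

View pics/s4.png

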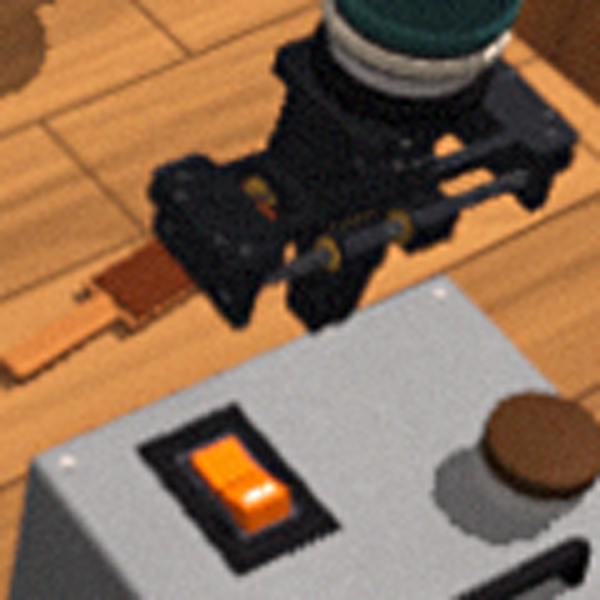

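The close-up shows the closed fingers at crop (320,325), and depth puts their tips about 29 mm above the reported TCP. The body sits 29 mm high too, and xy is right. So the tool really ends about 29 mm higher than the reading, and I'll press by contact with that offset.

```bash
cat >> h.py <<'E'
OFF=.028
def press(xy,z_top,z_end,yaw,zhi):
    movep([*xy,zhi],[180,0,yaw])
    line_to([*xy,z_top+.010-OFF],max_speed=.1)
    hit=line_to([*xy,z_end-.007-OFF],max_speed=.012,threshold=14)
    print("hit",hit,"z",np.round(get_eef_pos(),4),"F",np.round(get_force(),1),"t",get_t())
    line_to([*xy,zhi],max_speed=.12)
E
python3 - <<'E'
from h import *
press((.6177,.2025),.215,.208,176,.30)
movep([.539,-.1617,.30],[180,0,96])
a,d=read_camera("scene");b,_=read_camera("top")
f=lambda im,x,y:cv2.resize(im[y-30:y+30,x-30:x+30],(400,400),interpolation=cv2.INTER_CUBIC)
save("s5",np.hstack([f(a,411,184),f(b,259,164)]))
for n in [(412.6,185),(411,187),(415,189)]: print(at_d("scene",n,d))
print(get_t())
E
```

```text
hit True z [0.6185 0.2027 0.179 ] F [ 0.6 -0.4  3.6] t 16.875
[0.61368163 0.20747136 0.20739037]
[0.61747593 0.19856764 0.20881134]
[0.62691832 0.20563397 0.20585135]
19.5167
```

View pics/s5.png

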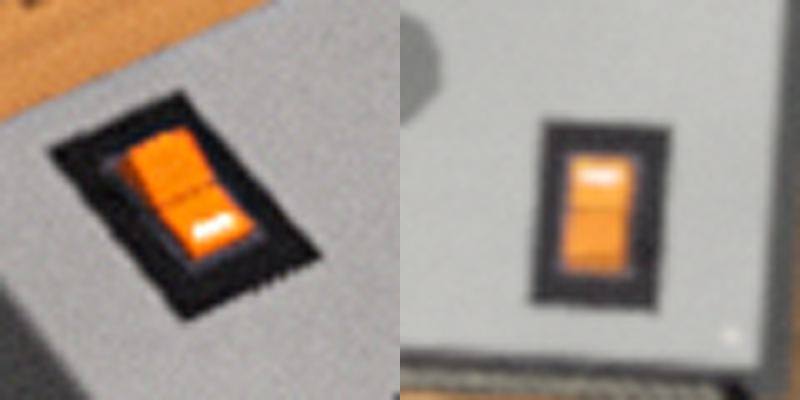

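The orange rocker is over: its far half (bar at 212,228 in the left panel) lies level at 0.207–0.208 m, as given, and the press stopped hard. Now the blue rocker.

```bash
sed -i 's/threshold=14)$/threshold=20)/; s/^OFF=.028/OFF=.029/' h.py; python3 - <<'E'
from h import *
press((.539,-.1617),.110,.103,96,.22)
movep([.5583,-.346,.26],[180,0,6])
a,d=read_camera("scene");b,_=read_camera("top")
f=lambda im,x,y:cv2.resize(im[y-30:y+30,x-30:x+30],(400,400),interpolation=cv2.INTER_CUBIC)
save("s6",np.hstack([f(a,280,244),f(b,364,189)]))
for n in [(281.9,242.4),(280.5,242.4),(282,244)]: print(at_d("scene",n,d))
print(get_t())
E
```

```text
hit True z [ 0.5393 -0.1615  0.074 ] F [-0.7  0.1  4.3] t 22.7833
[ 0.53486821 -0.16085329  0.10258285]
[ 0.5324592  -0.16402728  0.10171343]
[ 0.53954859 -0.16295681  0.10285276]
25.45
```

View pics/s6.png

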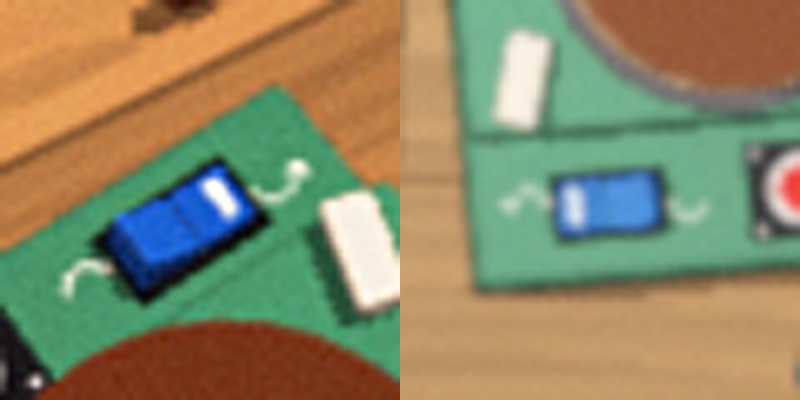

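The blue rocker is over: the barred half (220,198) is level at 0.103 m and the other half is raised, and the slip stone hasn't moved. Now the start button.

```bash
python3 - <<'E'
from h import *
press((.5583,-.346),.106,.099,6,.20)
movep([.45,-.45,.33],[180,0,6])
a,d=read_camera("scene");b,d2=read_camera("top")
f=lambda im,x,y,w,h:cv2.resize(im[y-h:y+h,x-w:x+w],(400,400),interpolation=cv2.INTER_CUBIC)
save("s7",np.hstack([f(a,250,265,50,50),f(b,400,185,30,30)]))
for n in [(222.5,282.5),(242.4,269.5)]: print(at_d("scene",n,d))
print(at_d("top",(409.8,186),d2),at_d("top",(394.1,186.5),d2),get_t())
E
```

```text
hit True z [ 0.5583 -0.346   0.0703] F [-0.2  0.4  4.2] t 28.5083
[ 0.55871594 -0.34829767  0.09818699]
[ 0.55550587 -0.28851462  0.10645965]
[ 0.55773088 -0.34599937  0.09647119] [ 0.55348416 -0.28605235  0.103446  ] 30.65
```

View pics/s7.png

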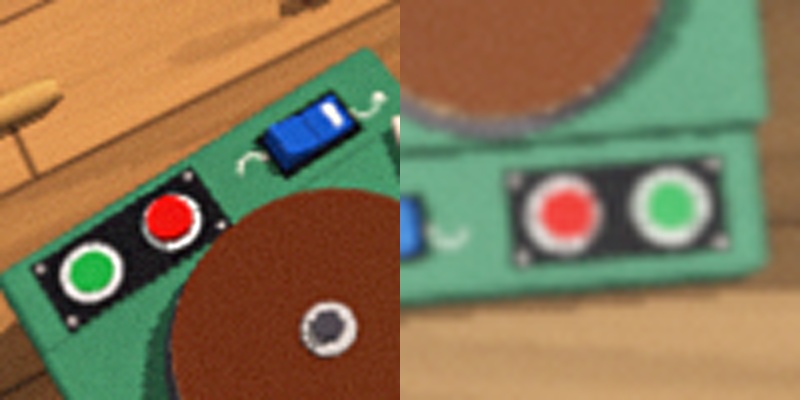

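The green button (90,272) is in at 0.098 m and the red one (172,218) is out at 0.106 m. The arm is clear of everything.

```bash
python3 -c "
from rig import *
print(job_done())"
```

```text
the job is handed in; nothing more can be done
None
```

I switched on the extractor, set the blue direction rocker, then pressed the green start button home, in that order, and handed the job in at about 31 s; the camera checks showed all three fully over or in, though the first try at the extractor rocker stopped short because the fingertips sit about 29 mm higher than reported.

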